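# Index the welding positioner by one turn of its hand wheel

### The job

Index the flange on the welding positioner to its next seam: push the flat hand wheel round clockwise, seen from above, by its upright black handle through exactly one full turn, so that the handle stands at the fixed pointer again, and then come clear. Only push the handle from outside with the fingers: do not take it between them, do not turn the wheel backwards or run well past the pointer, do not push the turntable itself, and leave the loose things on the bench where they are.

Things in the scene. Friction and masses are not known exactly. Their poses are not given: they have to be found in the camera images.
- positioner: fixed bench positioner. Origin on the bench under the axis of the hand wheel; z up. Along its -x, 125 mm from the axis, stands the fixed pointer: an aluminium post 30 mm wide with a finger towards the wheel, 94 mm high; along its +y, 215 mm from the axis, is the turntable. Under the wheel is a grey gearbox. The positioner's place and yaw differ each time.
- wheel_hub (a point): centre of the hand wheel, on its upright axis, 95 mm above the bench. The wheel lies level: round rim of 80 mm mean radius, 16 mm thick (rim top 103 mm above the bench), three spokes, hub top 116 mm above the bench. Its axes turn with the wheel.
- wheel (a joint): turn of the hand wheel in rad: 0 at the start (handle at the pointer), growing clockwise seen from above; one turn is 6.283. It turns stiffly (about 3 to 4 N pushed at the handle) and stays where it is left. It turns freely on past one turn.
- handle: upright round handle of the wheel, on the rim at the end of one spoke, 80 mm from the axis: black grip 24 mm in diameter, free to spin on its own upright pin (so its x and y axes mean nothing). Origin on its own axis at the height of the rim's middle, 95 mm above the bench; the grip goes from 8 to 50 mm above the origin (top 145 mm above the bench) on a steel collar of the wheel, 28 mm in diameter.
- turntable: turntable 190 mm across with a flange and pipe stub fixed to it; origin on its axis, 55 mm above the bench; plate top 69 mm, pipe stub (60 mm across) top 119 mm above the bench. Geared to the wheel: it turns a sixth of the wheel's turn. Do not touch.
- pipe_stub: loose short stub of pipe standing upright, 60 mm across, 60 mm high; origin at the centre of its underside. Leave alone.
- wire_brush: loose wood-backed wire brush lying on the bench, 200 mm long. Leave alone.
- chip_hammer: loose hammer lying on the bench, 260 mm long. Leave alone.
- steel_block: loose steel block 50 x 50 x 25 mm; origin under its centre. Leave alone.
- spray_can_mid (a point): half-way up a loose standing can, 60 mm across, 170 mm high. Leave alone.
- firebrick: loose brick 114 x 60 x 30 mm lying flat; origin under its centre. Leave alone.
- gas_nozzle: loose small copper nozzle standing upright on the positioner's base plate, 26 mm across, 45 mm high. Leave alone.

How it is judged (in metres and radians):
On the way, in this order (a step that is already met when the one before it is completed fails the run):
1. the wheel has been pushed a sixth round, by its handle (value of joint wheel above 1 rad and contact force between any of the fingers, the arm and handle above 0.3 N), for 0.02 s.
2. the wheel has been pushed half round, by its handle (value of joint wheel above 3.1 rad and contact force between any of the fingers, the arm and handle above 0.3 N), for 0.02 s.
3. the wheel has been pushed four fifths round, by its handle (value of joint wheel above 5 rad and contact force between any of the fingers, the arm and handle above 0.3 N), for 0.02 s.
At the end, for the whole second after the job is handed in: The wheel stands exactly one turn on, handle at the pointer within 0.15 rad (12 mm at the handle), and is at rest; the loose things are within 30 mm of where they were (value of joint wheel between 6.133 and 6.433 rad and velocity of joint wheel between -0.05 and 0.05 rad/s and distance of each of pipe_stub, wire_brush, chip_hammer, steel_block, spray_can_mid, firebrick, gas_nozzle from where it was at the start of the episode below 0.03 m); the robot touches nothing.
It fails at once if the handle is taken between the fingers (grasp point within 8 mm of the handle's axis, with the fingertips below its top) (horizontal distance between the grasp point and handle below 0.008 m and height (world z) of the grasp point below 0.16 m).
It fails at once if the wheel is turned backwards, more than 0.3 rad from its start (value of joint wheel below -0.3 rad).
It fails at once if the wheel runs more than 0.35 rad past one turn (value of joint wheel above 6.633 rad).
It fails at once if the turntable is pushed directly (over 2 N) (contact force between any of the fingers, the arm and turntable above 2 N).
It fails at once if a loose thing is moved or lifted by more than 30 mm (distance of any of pipe_stub, wire_brush, chip_hammer, steel_block, spray_can_mid, firebrick, gas_nozzle from where it was at the start of the episode above 0.03 m).
It also fails if it takes over 64 s, if anything falls off the work surface, if the arm or the gripper's body presses on something with over 40 N, if the wrist force passes 120 N, or if a joint passes its speed limit or range.

### The arm

A 6-joint arm with a two-finger parallel gripper is mounted at the origin on the work surface. World frame = base frame: x ahead of the robot, y to its left, z up, the work surface at z = 0. Lengths are in m, angles in degrees, forces in N, time in s.
With the tool pointing down it reaches from about 0.35 to 0.875 m from the base axis. Payload 4.2 kg.
Tool frame: the origin (TCP) lies between the finger pads; the fingertips stand 17 mm ahead of it and the grasp point (between the pads) lies 2 mm behind it; z points along the fingers, y is the direction in which the jaws open and shut (so a half turn about z gives the same grasp; the last joint's range is limited). The gripper opens to 87 mm and grips with 3 to 60 N. Pads are 19 mm wide; open, the fingers measure 117 mm over their backs; the gripper's body (75 mm by 190 mm) begins 51 mm behind the grasp point.
Start: joints at [-60.47, 22.042, 0.453, 0, -68.411, -14.817], TCP at [0.159, -0.604, 0.24] pointing down, gripper open.
Joint ranges: [-179.83, 179.83], [-69.29, 118.12], [-61.27, 80.66], [-181.25, 117.63], [-171.15, -9.14], [-177.46, 177.46]. Speed limits (degrees/s): [159.86, 159.86, 180, 180, 180, 180].

### API

Orientations are given as a 3x3 rotation matrix whose columns are the frame's x, y, z axes.
In Python, from station import r gives the robot as it stands.
- The arm moves only by the shell command python3 -m creep 'ROWS'. ROWS is JSON, a list of rows, each a list of 7 numbers: the opening, from 0 (shut) to 1 (fully open), then the shift along the tool's x, y, z scaled (see below), then the turn, a rotation vector about the tool's x, y, z scaled (see below). A call has 1 to 5 rows; each row is the pose to reach, as a shift and turn from the pose measured when the call began, along the tool's axes at that moment, turning the shorter way round; what a row does not reach only later rows make up. The controller multiplies each number of a shift by 300 mm and each number of a turn by 180 degrees. A row lasts 1/12 s, in which the tool goes at most 41.7 mm and 7.16 degrees, less where a joint would pass 70% of its speed; a pose out of reach is approached as far as the arm can. A call with a number of a shift or a turn outside -1 to 1 is refused whole. A call with a gripper value outside its range is refused whole. The fingers move at their own pace and stop on an object; the grip force is fixed at half the most. Time passes only in rows, so rows that repeat a pose let the fingers close. It gives the time, the measured TCP pose, the force and the opening at its end, in the units of the state.
- r.sense(): the state, without advancing time (a new reading comes with each control period).
- r.capture(name): name is "side" or "top" or "wrist"; returns the picture (420x560x3 uint8, blue, green, red); there is no depth.
- r.camera_model(name): a dict with "mtx" (3x3 intrinsics, pixels), "R" (3x3) and "t" (3): a world point X has camera coordinates R X + t; the wrist camera has in their place "mount" (4x4, takes a point from camera to tool coordinates, whose origin is the TCP and whose axes are the flange's). Camera axes: x right, y down, z forward; pixel columns grow to the right and rows downward; lengths in m; the calibration is good to about 2 mm. The wrist camera is an equidistant fisheye: a pixel r from the principal point sees the ray r / f radians off the axis. A picture is of the moment at which its call begins: read the wrist's pose just before it. camera_model takes no time and is no camera call.
- r.finish_job(): hands the job in, once; it reports no verdict.
Trained networks look in the newest picture that a camera, given by its name, has taken for a name from the list of things; names that differ only in an ending like _2 or _b are one class to them, and where a whole thing is asked for, a point or a joint stands for the part that bears it (a point fixed in the world has none). Each returns a list of dicts, best first, with "score" (0 to 1); they miss things now and then, are a little off and sometimes report something else, mostly with a low value. They report only what shows in the picture. A call takes as long as a camera call.
- r.recognise(camera, target): "rect" ([left, top, right, bottom] as shares, 0 to 1, of the picture: columns of its width, rows of its height, round what is visible of it).
- r.outline_of(camera, target): "pixels" (420x560 bool, what is visible of it) and "rect" ([left, top, right, bottom] as shares, 0 to 1, of the picture: columns of its width, rows of its height, round what is visible of it).
The state is a dict: "time_s": time; "joints": joint angles; "joint_velocities": joint speeds; "effort": joint torques, N m; "tcp_pos": TCP position; "ee_rot": TCP orientation; "wrist_force": force on the tool from outside, world axes, zero at the start; "moment": the same for the moment, N m; "gripper_width": opening from 0.0 (shut) to 1.0 (fully open).
Only numpy, scipy, OpenCV 4.12 (cv2) and the standard library are available. Lean on these libraries where they do the work, as an engineer would, in place of code of your own. Each camera call takes 0.05 s, during which the arm holds its last target.

## Working session

There is one attempt and no reset: what is moved stays moved. The work goes in short steps, Python scripts to look and compute and a shell command to move; the robot and the scene stay as the last step left them, time stands still between calls to the robot, and variables do not carry over. Pictures are saved under pics/ and viewed, and the job is handed in when it is done.

```bash
ls; mkdir -p pics; python3 - <<'E'
from station import r
import cv2,numpy as np
s=r.sense();print({k:np.round(v,3).tolist() for k,v in s.items()})
for c in ["side","top","wrist"]:
    cv2.imwrite(f"pics/{c}0.png",r.capture(c))
    m=r.camera_model(c);print(c,{k:np.round(v,4).tolist() for k,v in m.items() if not isinstance(v,str)})
    for t in ["handle","wheel_hub","turntable","positioner"]:
        for d in r.recognise(c,t)[:2]: 
            q=d["rect"];print(c,t,round(d["score"],2),[round(q[0]*560),round(q[1]*420),round(q[2]*560),round(q[3]*420)])
E
```

```text
pics
{'time_s': 0.0, 'joints': [-60.468, 22.092, 0.381, -0.029, -68.411, -14.816], 'joint_velocities': [0.001, 0.041, -0.118, -0.063, -0.05, 0.001], 'effort': [-0.0, -39.067, 18.741, 4.22, 0.011, -0.0], 'tcp_pos': [0.159, -0.604, 0.238], 'ee_rot': [[-0.967, -0.254, -0.001], [-0.254, 0.967, 0.002], [0.0, 0.002, -1.0]], 'wrist_force': [0.122, -0.586, -0.103], 'moment': [-0.032, 0.023, -0.016], 'gripper_width': 0.998}
side {'mtx': [[403.3147, 0.0, 282.7622], [0.0, 403.3147, 209.7259], [0.0, 0.0, 1.0]], 'R': [[-0.8618, -0.5073, 0.0019], [-0.3453, 0.5839, -0.7347], [0.3716, -0.6338, -0.6784]], 't': [0.5562, 0.2138, 0.8509]}
side handle 0.72 [341, 163, 352, 181]
side handle 0.55 [263, 143, 313, 180]
side wheel_hub 0.98 [283, 150, 349, 197]
side turntable 0.67 [221, 197, 307, 258]
top {'mtx': [[426.7224, 0.0, 281.8667], [0.0, 426.7224, 210.0993], [0.0, 0.0, 1.0]], 'R': [[-0.012, -0.9998, 0.015], [-0.9833, 0.009, -0.182], [0.1818, -0.017, -0.9832]], 't': [0.0916, 0.5629, 1.0071]}
top handle 0.56 [173, 121, 219, 219]
top turntable 0.98 [223, 153, 299, 228]
top turntable 0.47 [173, 119, 223, 218]
top positioner 0.81 [211, 153, 386, 261]
top positioner 0.48 [224, 150, 301, 227]
wrist {'mtx': [[325.1923, 0.0, 274.0391], [0.0, 325.1923, 208.4969], [0.0, 0.0, 1.0]], 'mount': [[-0.0009, -0.967, -0.2546, 0.0702], [1.0, -0.0009, 0.0001, -0.002], [-0.0003, -0.2546, 0.967, -0.1441], [0.0, 0.0, 0.0, 1.0]]}
wrist positioner 0.51 [541, 406, 550, 418]
```

View pics/side0.png

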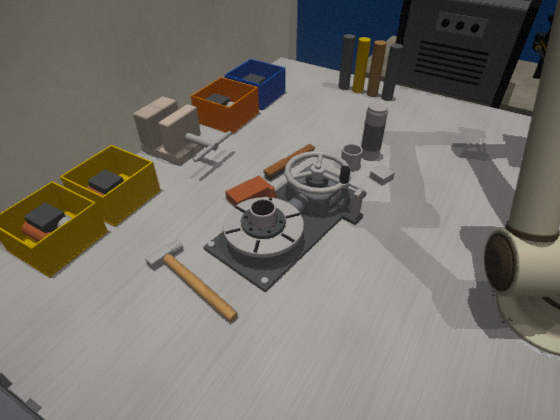

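View pics/top0.png

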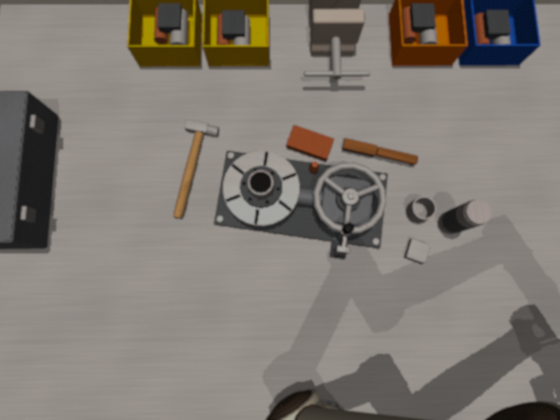

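View pics/wrist0.png

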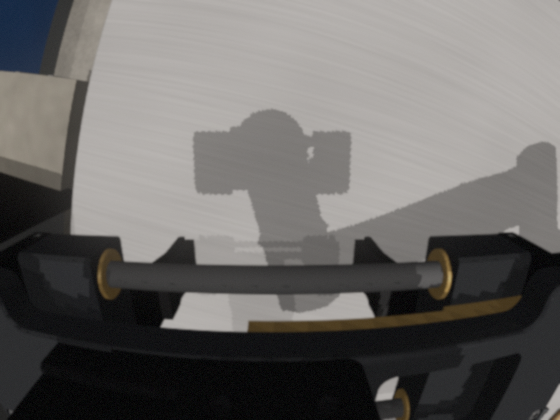

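The top view shows the hub near (350,197), the handle near (347,228), the pointer near (343,247), the turntable on the left and the copper nozzle near (314,167). The side view agrees, with the handle near (346,173). Next I'll zoom in and measure.

```bash
cat > h.py <<'E'
from station import r
import cv2,numpy as np
def P(c):
    m=r.camera_model(c);return np.array(m["mtx"])@np.c_[np.array(m["R"]),np.array(m["t"])]
def proj(c,X):
    q=P(c)@np.r_[X,1];return q[:2]/q[2]
def onz(c,uv,z):
    M=P(c);u,v=uv
    A=np.array([u*M[2]-M[0],v*M[2]-M[1]])
    return np.r_[np.linalg.solve(A[:,:2],-(A[:,2]*z+A[:,3])),z]
def tri(a,b):
    M,N=P("side"),P("top")
    X=cv2.triangulatePoints(M,N,np.array(a,float).reshape(2,1),np.array(b,float).reshape(2,1)).ravel();return X[:3]/X[3]
E
python3 - <<'E'
import cv2
a=cv2.imread("pics/top0.png")[140:260,300:440];cv2.imwrite("pics/top0z.png",cv2.resize(a,None,fx=5,fy=5,interpolation=2))
a=cv2.imread("pics/side0.png")[130:240,250:400];cv2.imwrite("pics/side0z.png",cv2.resize(a,None,fx=5,fy=5,interpolation=2))
E
```

```text
(no output)
```

View pics/top0z.png

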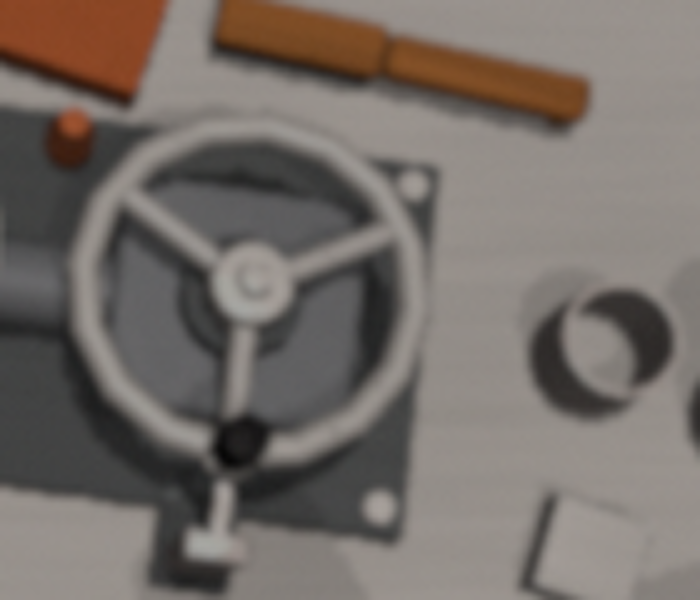

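View pics/side0z.png

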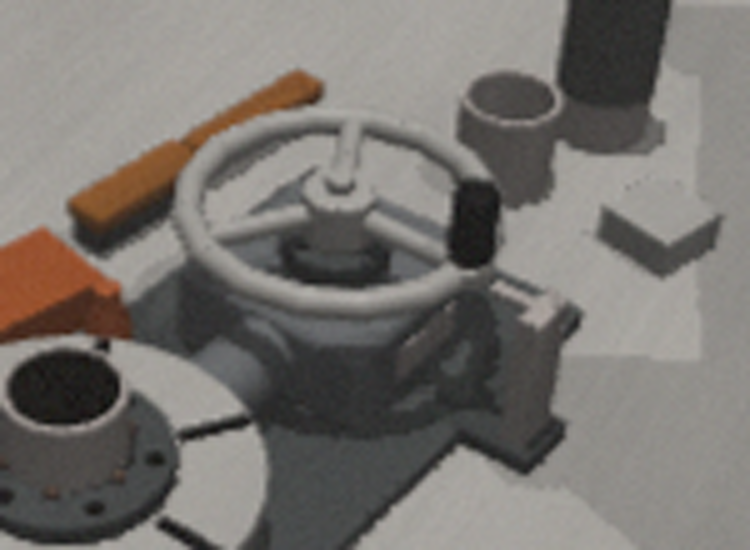

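```bash
python3 - <<'E'
from h import *
print("hub tri",tri([318.6,167],[351,196.4]), onz("top",[351,196.4],.116),onz("side",[318.6,167],.116))
print("handle tri",tri([345.6,167.2],[348.6,227.4]),onz("top",[348.6,227.4],.145),onz("side",[345.6,167.2],.145))
# rim ring fit in top: outer edge points of zoom
pts=[(72,285),(424,290),(250,118),(130,160),(380,165),(105,395),(400,385)]
W=np.array([onz("top",[300+x/5,140+y/5],.095)[:2] for x,y in pts])
A=np.c_[2*W,np.ones(len(W))];s=np.linalg.lstsq(A,(W**2).sum(1),rcond=None)[0];print("rim c",s[:2],np.sqrt(s[2]+s[0]**2+s[1]**2))
for n,z,uv in [("turntable pipe",.119,(261,182)),("pointer",.094,(342.5,248.5)),("nozzle",.045,(314.5,165)),("pipe_stub",.06,(424,208)),("block",.025,(419,250)),("brick",.03,(310,141)),("brushR",.03,(417,158)),("brushL",.03,(343,147)),("canTop",.17,(478,211))]:
    print(n,onz("top",uv,z).round(3))
E
```

```text
hub tri [ 0.58452819 -0.07782071  0.10548317] [ 0.58294821 -0.0756926   0.116     ] [ 0.57789509 -0.06493135  0.116     ]
handle tri [ 0.50539903 -0.06208928  0.14478762] [ 0.50555995 -0.06200437  0.145     ] [ 0.50508317 -0.06184325  0.145     ]
rim c [ 0.58472417 -0.07681102] 0.08557668771394257
turntable pipe [0.619 0.135 0.119]
pointer [ 0.463 -0.055  0.094]
nozzle [0.681 0.001 0.045]
pipe_stub [ 0.564 -0.266  0.06 ]
block [ 0.464 -0.258  0.025]
brick [0.75 0.01 0.03]
brushR [ 0.702 -0.268  0.03 ]
brushL [ 0.733 -0.076  0.03 ]
canTop [ 0.536 -0.346  0.17 ]
```

```bash
cat >> h.py <<'E'
from scipy.spatial.transform import Rotation as Ro
HUB=np.array([0.584,-0.0768])
def Rd(psi):
    c,s=np.cos(np.radians(psi)),np.sin(np.radians(psi))
    return np.array([[c,s,0],[s,-c,0],[0,0,-1.]])
def rows(T,g=0):
    s=r.sense();R=np.array(s["ee_rot"]);p=np.array(s["tcp_pos"])
    for x,y,z,psi in T:
        d=R.T@(np.array([x,y,z])-p)/.3; w=Ro.from_matrix(R.T@Rd(psi)).as_rotvec()/np.pi
        print([g]+[round(float(v),3) for v in np.r_[d,w]])
def st():
    s=r.sense();R=np.array(s["ee_rot"])
    print("t",round(s["time_s"],2),"p",np.round(s["tcp_pos"],4),"psi",round(np.degrees(np.arctan2(R[1,0],R[0,0])),1),"tilt",round(np.degrees(np.arccos(-R[2,2])),1),"q",np.round(s["joints"],0),"F",np.round(s["wrist_force"],1),"g",round(s["gripper_width"],2))
E
python3 - <<'E'
from h import *
st()
p=np.array([.159,-.604]);e=np.array([.498,-.103]);u=(e-p)/np.linalg.norm(e-p)
rows([(*(p+u*.195),.24,194.7+30)])
E
```

```text
t 0.75 p [ 0.1588 -0.6045  0.2396] psi -165.3 tilt 0.0 q [-60.  22.   0.   0. -68. -15.] F [ 0. -0.  0.] g 1.0
[0, -0.49, 0.43, -0.001, -0.0, -0.0, -0.167]
```

```bash
python3 -m creep '[[0,-0.49,0.43,0,0,0,-0.167],[0,-0.49,0.43,0,0,0,-0.167],[0,-0.49,0.43,0,0,0,-0.167],[0,-0.49,0.43,0,0,0,-0.167],[0,-0.49,0.43,0,0,0,-0.167]]'; python3 - <<'E'
from h import *
st()
s=r.sense();p=s["tcp_pos"];e=np.array([.498,-.103]);u=(e-p[:2])/np.linalg.norm(e-p[:2])
psi=np.degrees(np.arctan2(np.array(s["ee_rot"])[1,0],np.array(s["ee_rot"])[0,0]))
rows([(*(p[:2]+u*.195),.24,psi+34)])
E
```

```text
time_s: 1.17
tcp_pos: [0.2692, -0.44, 0.2398]
ee_rot: [[-0.706, -0.708, 0.001], [-0.708, 0.706, 0.0], [-0.0, -0.0, -1.0]]
wrist_force: [0.3, 0.8, -1.3]
gripper_width: 0.704
t 1.17 p [ 0.2692 -0.44    0.2398] psi -134.9 tilt 0.0 q [-41.  11. -15.  -0. -64.  -4.] F [ 0.3  0.8 -1.3] g 0.7
[0, -0.639, 0.121, -0.0, -0.0, 0.0, -0.189]
```

```bash
python3 -m creep '[[0,-0.64,0.12,0,0,0,-0.189],[0,-0.64,0.12,0,0,0,-0.189],[0,-0.64,0.12,0,0,0,-0.189],[0,-0.64,0.12,0,0,0,-0.189],[0,-0.64,0.12,0,0,0,-0.189]]'; python3 - <<'E'
from h import *
st()
psi=-134.9+34
rows([(.498,-.103,.24,psi+34)])
E
```

```text
time_s: 1.58
tcp_pos: [0.3804, -0.2763, 0.2404]
ee_rot: [[-0.182, -0.983, 0.002], [-0.983, 0.182, -0.0], [-0.0, -0.002, -1.0]]
wrist_force: [-0.3, -0.9, -0.4]
gripper_width: 0.328
t 1.58 p [ 0.3804 -0.2763  0.2404] psi -100.5 tilt 0.1 q [-16.   7. -20.  -0. -63.   6.] F [-0.3 -0.9 -0.4] g 0.33
[0, -0.639, -0.281, 0.002, -0.001, -0.0, -0.186]
```

```bash
python3 -m creep '[[0,-0.64,-0.28,0,0,0,-0.186],[0,-0.64,-0.28,0,0,0,-0.186],[0,-0.64,-0.28,0,0,0,-0.186],[0,-0.64,-0.28,0,0,0,-0.186],[0,-0.64,-0.28,0,0,0,-0.186]]'; python3 - <<'E'
from h import *
st()
rows([(.498,-.103,.24,-67+34)])
E
```

```text
time_s: 2.0
tcp_pos: [0.4965, -0.1039, 0.2411]
ee_rot: [[0.397, -0.918, 0.003], [-0.918, -0.397, -0.0], [0.001, -0.003, -1.0]]
wrist_force: [0.6, -1.1, -0.7]
gripper_width: 0.018
t 2.0 p [ 0.4965 -0.1039  0.2411] psi -66.6 tilt 0.2 q [  7.  10. -16.   0. -64.  17.] F [ 0.6 -1.1 -0.7] g 0.02
[0, -0.001, -0.006, 0.004, -0.001, -0.001, -0.187]
```

```bash
for i in 1 2 3 4; do echo; done; python3 -m creep '[[0,0,0,0,0,0,-0.19],[0,0,0,0,0,0,-0.19],[0,0,0,0,0,0,-0.19],[0,0,0,0,0,0,-0.19],[0,0,0,0,0,0,-0.19]]' >/dev/null;  python3 -m creep '[[0,0,0,0,0,0,-0.19],[0,0,0,0,0,0,-0.19],[0,0,0,0,0,0,-0.19],[0,0,0,0,0,0,-0.19],[0,0,0,0,0,0,-0.19]]'>/dev/null;  python3 -m creep '[[0,0,0,0,0,0,-0.19],[0,0,0,0,0,0,-0.19],[0,0,0,0,0,0,-0.19],[0,0,0,0,0,0,-0.19],[0,0,0,0,0,0,-0.19]]'; python3 - <<'E'
from h import *
st()
rows([(.498,-.103,.24,79.3)])
cv2.imwrite("pics/w1.png",r.capture("wrist"));cv2.imwrite("pics/s1.png",r.capture("side"))
E
```

```text
time_s: 3.25
tcp_pos: [0.4966, -0.1036, 0.2415]
ee_rot: [[0.799, 0.602, 0.004], [0.602, -0.799, -0.0], [0.003, 0.002, -1.0]]
wrist_force: [-0.1, -1.1, 0.8]
gripper_width: 0.006
t 3.25 p [ 0.4966 -0.1036  0.2415] psi 37.0 tilt 0.2 q [  7.  10. -16.   0. -64. 120.] F [-0.1 -1.1  0.8] g 0.01
[0, 0.005, 0.001, 0.005, 0.001, -0.001, -0.235]
```

View pics/w1.png

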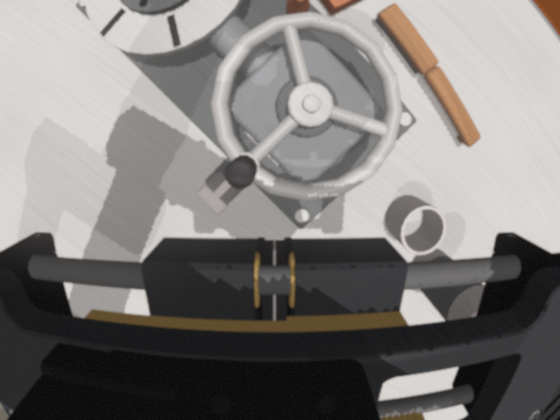

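View pics/s1.png

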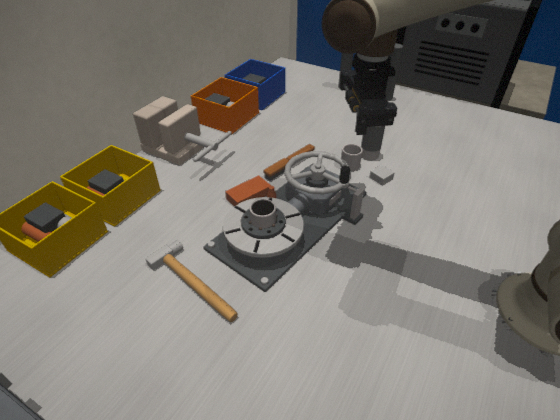

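```bash
cat >> h.py <<'E'
def wz(uv,z,s=None):
    s=s or r.sense();m=r.camera_model("wrist");K=np.array(m["mtx"]);M=np.array(m["mount"])
    d=np.array([uv[0]-K[0,2],uv[1]-K[1,2]]);n=np.linalg.norm(d);a=n/K[0,0]
    ray=np.r_[d/n*np.sin(a),np.cos(a)]
    R=np.array(s["ee_rot"]);o=R@M[:3,3]+np.array(s["tcp_pos"]);v=R@M[:3,:3]@ray
    return (o+v*(z-o[2])/v[2]).round(4)
E
python3 - <<'E'
from h import *
print(wz((241,165),.145),wz((312,103),.116))
rows([(.498,-.103,.24,79.3)])
E
python3 -m creep '[[0,0,0,0,0,0,-0.19],[0,0,0,0,0,0,-0.19],[0,0,0,0,0,0,-0.19],[0,0,0,0,0,0,-0.19],[0,0,0,0,0,0,-0.19]]' | head -2
python3 - <<'E'
from h import *
st()
rows([(.498,-.103,.18,79.3),(.498,-.103,.14,79.3)])
E
```

```text
[ 0.5137 -0.0623  0.145 ] [ 0.5859 -0.0783  0.116 ]
[0, 0.005, 0.001, 0.005, 0.001, -0.001, -0.237]
time_s: 3.77
tcp_pos: [0.4966, -0.1036, 0.2416]
t 3.77 p [ 0.4966 -0.1036  0.2416] psi 71.0 tilt 0.2 q [  7.  10. -16.   0. -64. 154.] F [-0.5 -0.7  0.6] g 0.01
[0, 0.003, 0.003, 0.205, 0.001, -0.0, -0.046]
[0, 0.003, 0.003, 0.339, 0.001, -0.0, -0.046]
```

```bash
python3 -m creep '[[0,0,0,0.1,0,0,-0.02],[0,0,0,0.2,0,0,-0.045],[0,0,0,0.3,0,0,-0.045],[0,0,0,0.345,0,0,-0.045],[0,0,0,0.345,0,0,-0.045]]'
python3 - <<'E'
from h import *
st()
cv2.imwrite("pics/w2.png",r.capture("wrist"));a=r.capture("side")[100:250,240:440];cv2.imwrite("pics/s2.png",cv2.resize(a,None,fx=4,fy=4))
E
```

```text
time_s: 4.18
tcp_pos: [0.4945, -0.1037, 0.1347]
ee_rot: [[0.192, 0.981, -0.004], [0.981, -0.192, -0.0], [-0.001, -0.004, -1.0]]
wrist_force: [0.5, 0.7, 0.4]
gripper_width: 0.007
t 4.18 p [ 0.4945 -0.1037  0.1347] psi 78.9 tilt 0.2 q [  7.  17. -24.  -0. -49. 162.] F [0.5 0.7 0.4] g 0.01
```

View pics/s2.png

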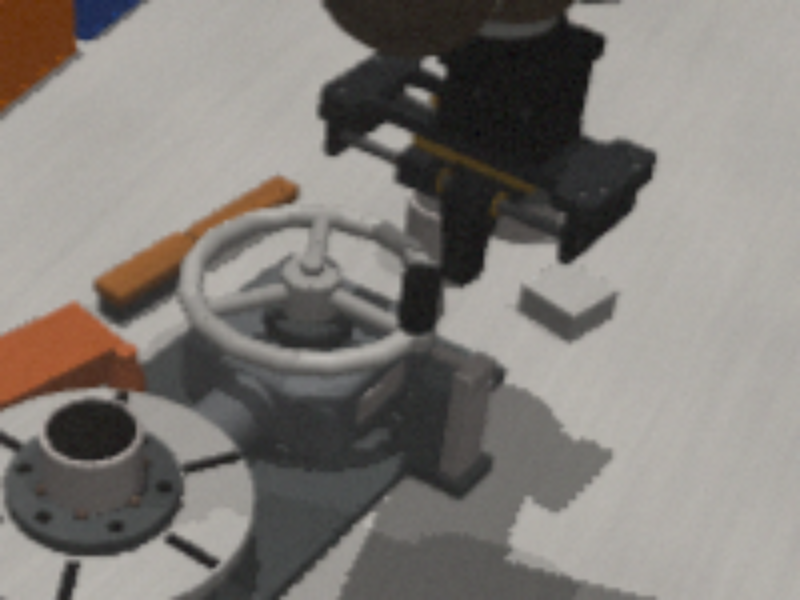

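View pics/w2.png

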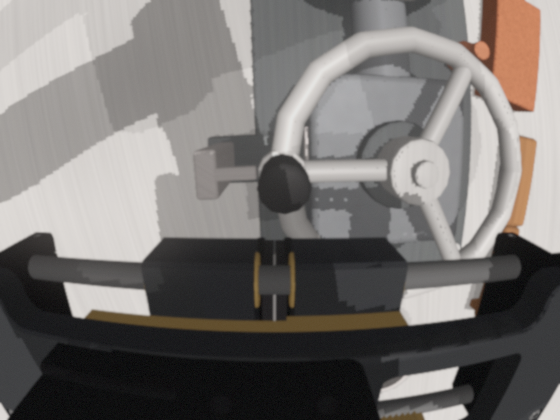

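```bash
cat >> h.py <<'E'
HUB=np.array([0.5845,-0.0770])
def arc(phis,z=.138,d=.0215,k=1/12):
    T=[]
    for f in phis:
        a=np.radians(169.3-f);psi=79.3-f*(1-k);n=np.radians(psi)
        c=HUB+.08*np.array([np.cos(a),np.sin(a)])-d*np.array([np.cos(n),np.sin(n)])
        T.append((*c,z,psi))
    rows(T)
def phi_est(d=.0215):
    s=r.sense();R=np.array(s["ee_rot"]);h=np.array(s["tcp_pos"])[:2]+d*R[:2,0]-HUB
    print("phi if touching",round((169.3-np.degrees(np.arctan2(h[1],h[0])))%360,1),"r",round(np.linalg.norm(h),4))
E
python3 - <<'E'
from h import *
phi_est();arc([-8,-1,5,11,17])
E
```

```text
phi if touching 345.4 r 0.0832
[0, 0.033, 0.014, 0.001, 0.001, 0.0, -0.042]
[0, 0.065, 0.003, 0.001, 0.001, -0.0, -0.007]
[0, 0.093, -0.003, 0.001, 0.001, -0.0, 0.024]
[0, 0.122, -0.006, 0.001, 0.001, -0.0, 0.055]
[0, 0.15, -0.006, 0.001, 0.001, -0.0, 0.085]
```

```bash
python3 -m creep '[[0,0.033,0.01,0,0,0,0],[0,0.065,0.003,0,0,0,0],[0,0.093,-0.003,0,0,0,0.024],[0,0.122,-0.006,0,0,0,0.055],[0,0.15,-0.006,0,0,0,0.085]]'
python3 - <<'E'
from h import *
st();phi_est()
cv2.imwrite("pics/w3.png",r.capture("wrist"))
phi_est();arc([23,29,35,41,47])
E
```

```text
time_s: 4.7
tcp_pos: [0.5045, -0.0587, 0.1401]
ee_rot: [[0.446, 0.895, 0.006], [0.895, -0.446, -0.002], [0.001, 0.006, -1.0]]
wrist_force: [-1.1, -4.3, 1.2]
gripper_width: 0.005
t 4.7 p [ 0.5045 -0.0587  0.1401] psi 63.5 tilt 0.3 q [ 12.  16. -24.   0. -49. 142.] F [-1.1 -4.3  1.2] g 0.01
phi if touching 17.3 r 0.0797
phi if touching 18.4 r 0.0796
[0, 0.022, -0.006, 0.007, 0.002, -0.001, 0.029]
[0, 0.05, -0.008, 0.007, 0.002, -0.001, 0.059]
[0, 0.078, -0.007, 0.007, 0.002, -0.001, 0.09]
[0, 0.106, -0.003, 0.007, 0.002, -0.001, 0.12]
[0, 0.134, 0.004, 0.007, 0.002, -0.001, 0.151]
```

View pics/w3.png

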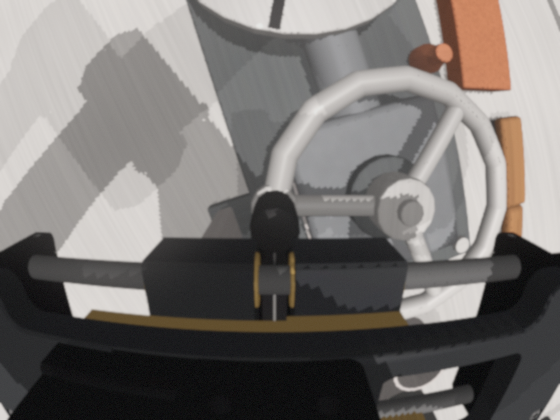

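The handle is centred on the fingers at (272,215), the fingers are touching it and the wheel is turning. I'll carry on round.

```bash
python3 -m creep '[[0,0.022,-0.006,0.006,0,0,0.029],[0,0.05,-0.008,0.006,0,0,0.059],[0,0.078,-0.007,0.006,0,0,0.09],[0,0.106,-0.003,0.006,0,0,0.12],[0,0.134,0.004,0.006,0,0,0.151]]'
python3 - <<'E'
from h import *
st();phi_est();arc([54,61,67,73,79])
E
```

```text
time_s: 5.17
tcp_pos: [0.5236, -0.0218, 0.1396]
ee_rot: [[0.809, 0.588, 0.006], [0.588, -0.809, -0.002], [0.004, 0.005, -1.0]]
wrist_force: [-3.4, -2.7, 4.0]
gripper_width: 0.005
t 5.17 p [ 0.5236 -0.0218  0.1396] psi 36.0 tilt 0.4 q [ 15.  18. -22.   0. -50. 110.] F [-3.4 -2.7  4. ] g 0.0
phi if touching 46.6 r 0.0806
[0, 0.034, -0.002, 0.005, 0.001, -0.001, 0.035]
[0, 0.067, -0.002, 0.006, 0.001, -0.001, 0.07]
[0, 0.095, 0.002, 0.006, 0.001, -0.001, 0.101]
[0, 0.122, 0.008, 0.006, 0.001, -0.002, 0.131]
[0, 0.149, 0.017, 0.006, 0.001, -0.002, 0.162]
```

```bash
python3 -m creep '[[0,0.034,-0.002,0.004,0,0,0.035],[0,0.067,-0.002,0.004,0,0,0.07],[0,0.095,0.002,0.004,0,0,0.1],[0,0.122,0.008,0.004,0,0,0.131],[0,0.149,0.017,0.004,0,0,0.162]]'
python3 - <<'E'
from h import *
st();phi_est();arc([86,93,99,105,111])
E
```

```text
time_s: 5.58
tcp_pos: [0.5619, 0.0015, 0.1396]
ee_rot: [[0.993, 0.117, 0.004], [0.117, -0.993, -0.001], [0.004, 0.001, -1.0]]
wrist_force: [-4.1, 2.2, 2.8]
gripper_width: 0.009
t 5.58 p [0.5619 0.0015 0.1396] psi 6.7 tilt 0.2 q [ 17.  21. -17.   0. -52.  80.] F [-4.1  2.2  2.8] g 0.01
phi if touching 78.4 r 0.0811
[0, 0.035, 0.002, 0.006, 0.0, -0.001, 0.035]
[0, 0.067, 0.003, 0.006, 0.0, -0.001, 0.07]
[0, 0.095, 0.008, 0.006, 0.0, -0.001, 0.101]
[0, 0.122, 0.015, 0.006, 0.0, -0.001, 0.132]
[0, 0.147, 0.025, 0.006, 0.0, -0.001, 0.162]
```

```bash
python3 -m creep '[[0,0.035,0.002,0.004,0,0,0.035],[0,0.067,0.003,0.004,0,0,0.07],[0,0.095,0.008,0.004,0,0,0.1],[0,0.122,0.015,0.004,0,0,0.132],[0,0.147,0.025,0.004,0,0,0.162]]'
python3 - <<'E'
from h import *
st();phi_est();arc([118,125,131,137,143])
a=r.capture("top")[120:270,220:420];cv2.imwrite("pics/t4.png",cv2.resize(a,None,fx=4,fy=4));cv2.imwrite("pics/w4.png",r.capture("wrist"))
E
```

```text
time_s: 6.0
tcp_pos: [0.6067, 0.0011, 0.1397]
ee_rot: [[0.924, -0.383, 0.005], [-0.383, -0.924, 0.001], [0.004, -0.003, -1.0]]
wrist_force: [-2.3, 3.5, 2.0]
gripper_width: 0.002
t 6.0 p [0.6067 0.0011 0.1397] psi -22.6 tilt 0.3 q [ 15.  25. -10.   0. -55.  52.] F [-2.3  3.5  2. ] g 0.0
phi if touching 110.3 r 0.0815
[0, 0.035, 0.005, 0.006, -0.001, -0.001, 0.035]
[0, 0.066, 0.008, 0.006, -0.001, -0.001, 0.071]
[0, 0.093, 0.013, 0.006, -0.001, -0.001, 0.101]
[0, 0.119, 0.022, 0.006, -0.001, -0.001, 0.132]
[0, 0.144, 0.033, 0.006, -0.001, -0.001, 0.162]
```

View pics/w4.png

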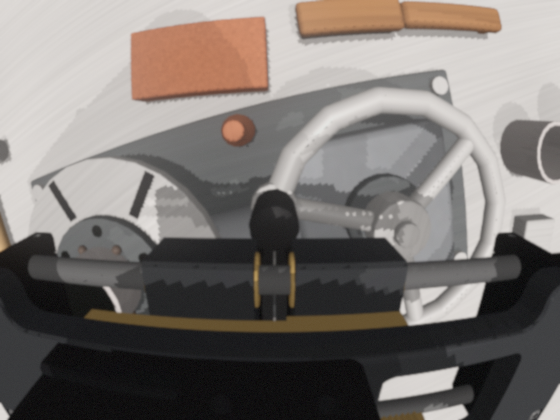

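The handle is still centred on the fingers at (273,215), and nothing loose has been touched. On I go.

```bash
python3 -m creep '[[0,0.035,0.005,0.005,0,0,0.035],[0,0.066,0.008,0.005,0,0,0.07],[0,0.093,0.013,0.005,0,0,0.1],[0,0.119,0.022,0.005,0,0,0.132],[0,0.144,0.033,0.005,0,0,0.162]]'
python3 - <<'E'
from h import *
st();phi_est();arc([150,157,163,169,175])
E
```

```text
time_s: 6.52
tcp_pos: [0.6442, -0.0239, 0.139]
ee_rot: [[0.623, -0.782, 0.008], [-0.782, -0.623, 0.001], [0.004, -0.007, -1.0]]
wrist_force: [-1.0, 3.5, 1.3]
gripper_width: 0.008
t 6.52 p [ 0.6442 -0.0239  0.139 ] psi -51.5 tilt 0.5 q [ 12.  28.  -5.   0. -57.  26.] F [-1.   3.5  1.3] g 0.01
phi if touching 142.9 r 0.0816
[0, 0.031, 0.006, 0.003, -0.002, -0.001, 0.037]
[0, 0.063, 0.01, 0.004, -0.002, -0.001, 0.073]
[0, 0.089, 0.017, 0.004, -0.002, -0.001, 0.104]
[0, 0.114, 0.027, 0.004, -0.002, -0.001, 0.134]
[0, 0.138, 0.039, 0.004, -0.003, -0.001, 0.165]
```

```bash
python3 -m creep '[[0,0.031,0.006,0.003,0,0,0.037],[0,0.063,0.01,0.003,0,0,0.073],[0,0.089,0.017,0.003,0,0,0.104],[0,0.114,0.027,0.003,0,0,0.134],[0,0.138,0.039,0.003,0,0,0.165]]'
python3 - <<'E'
from h import *
st();phi_est();arc([182,189,195,201,207])
E
```

```text
time_s: 6.93
tcp_pos: [0.6619, -0.062, 0.1391]
ee_rot: [[0.153, -0.988, 0.011], [-0.988, -0.153, 0.003], [-0.002, -0.012, -1.0]]
wrist_force: [0.4, 4.6, 1.1]
gripper_width: 0.011
t 6.93 p [ 0.6619 -0.062   0.1391] psi -81.2 tilt 0.7 q [  9.  30.  -2.  -0. -58.   0.] F [0.4 4.6 1.1] g 0.01
phi if touching 173.7 r 0.0809
[0, 0.037, 0.007, 0.004, -0.004, 0.001, 0.035]
[0, 0.067, 0.013, 0.003, -0.004, 0.001, 0.071]
[0, 0.093, 0.021, 0.003, -0.004, 0.001, 0.102]
[0, 0.118, 0.031, 0.003, -0.004, 0.001, 0.132]
[0, 0.141, 0.044, 0.003, -0.004, 0.001, 0.163]
```

```bash
python3 -m creep '[[0,0.037,0.007,0.003,-0.004,0,0.035],[0,0.067,0.013,0.003,-0.004,0,0.07],[0,0.093,0.021,0.003,-0.004,0,0.102],[0,0.118,0.031,0.003,-0.004,0,0.132],[0,0.141,0.044,0.003,-0.004,0,0.163]]'
python3 - <<'E'
from h import *
st();phi_est();arc([214,221,227,233,239])
E
```

```text
time_s: 7.35
tcp_pos: [0.6567, -0.1043, 0.1392]
ee_rot: [[-0.35, -0.937, 0.004], [-0.937, 0.35, 0.006], [-0.007, -0.001, -1.0]]
wrist_force: [1.6, 3.8, 1.0]
gripper_width: 0.005
t 7.35 p [ 0.6567 -0.1043  0.1392] psi -110.5 tilt 0.4 q [  5.  30.  -1.  -0. -58. -25.] F [1.6 3.8 1. ] g 0.0
phi if touching 205.6 r 0.0803
[0, 0.037, 0.006, 0.004, -0.0, 0.002, 0.035]
[0, 0.067, 0.014, 0.003, -0.0, 0.002, 0.071]
[0, 0.092, 0.023, 0.003, -0.0, 0.002, 0.102]
[0, 0.116, 0.034, 0.003, 0.0, 0.002, 0.132]
[0, 0.138, 0.048, 0.003, 0.0, 0.002, 0.163]
```

```bash
python3 -m creep '[[0,0.037,0.006,0.003,0,0.002,0.035],[0,0.067,0.014,0.003,0,0.002,0.07],[0,0.092,0.023,0.003,0,0.002,0.102],[0,0.116,0.034,0.003,0,0.002,0.132],[0,0.138,0.048,0.003,0,0.002,0.163]]'
python3 - <<'E'
from h import *
st();phi_est()
cv2.imwrite("pics/w5.png",r.capture("wrist"));arc([246,253,259,265,271])
E
```

```text
time_s: 7.77
tcp_pos: [0.6305, -0.1367, 0.1392]
ee_rot: [[-0.765, -0.645, 0.006], [-0.645, 0.765, 0.003], [-0.007, -0.002, -1.0]]
wrist_force: [2.6, 3.9, -0.2]
gripper_width: 0.006
t 7.77 p [ 0.6305 -0.1367  0.1392] psi -139.9 tilt 0.4 q [  2.  28.  -4.  -0. -57. -52.] F [ 2.6  3.9 -0.2] g 0.01
phi if touching 237.4 r 0.0793
[0, 0.031, 0.003, 0.003, -0.0, 0.001, 0.034]
[0, 0.061, 0.012, 0.003, 0.0, 0.001, 0.069]
[0, 0.085, 0.022, 0.003, 0.0, 0.001, 0.1]
[0, 0.108, 0.034, 0.003, 0.0, 0.001, 0.131]
[0, 0.13, 0.049, 0.003, 0.0, 0.001, 0.161]
```

View pics/w5.png

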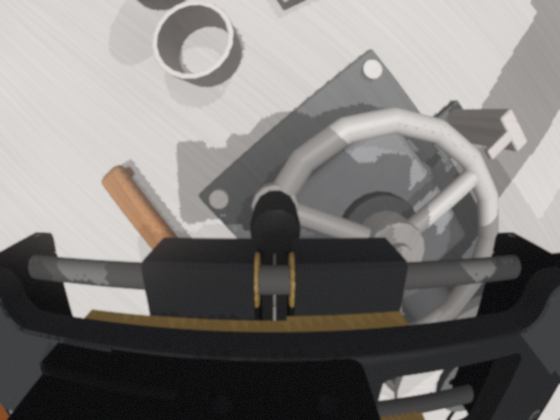

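The handle is still centred, at (274,215). Next call.

```bash
python3 -m creep '[[0,0.031,0.003,0.003,0,0,0.034],[0,0.061,0.012,0.003,0,0,0.069],[0,0.085,0.022,0.003,0,0,0.1],[0,0.108,0.034,0.003,0,0,0.13],[0,0.13,0.049,0.003,0,0,0.161]]'
python3 - <<'E'
from h import *
st();phi_est();arc([277,283,289,295,301])
E
```

```text
time_s: 8.23
tcp_pos: [0.5918, -0.1503, 0.1393]
ee_rot: [[-0.982, -0.19, 0.011], [-0.19, 0.982, 0.003], [-0.011, 0.001, -1.0]]
wrist_force: [4.7, 2.8, -0.2]
gripper_width: 0.003
t 8.23 p [ 0.5918 -0.1503  0.1393] psi -169.0 tilt 0.6 q [  1.  25. -10.  -0. -54. -80.] F [ 4.7  2.8 -0.2] g 0.0
phi if touching 269.4 r 0.0786
[0, 0.034, 0.003, 0.004, 0.0, 0.004, 0.031]
[0, 0.059, 0.011, 0.004, 0.001, 0.004, 0.062]
[0, 0.082, 0.022, 0.003, 0.001, 0.004, 0.092]
[0, 0.105, 0.034, 0.003, 0.001, 0.004, 0.123]
[0, 0.126, 0.049, 0.003, 0.001, 0.003, 0.153]
```

```bash
python3 -m creep '[[0,0.034,0.003,0.003,0,0.003,0.031],[0,0.059,0.011,0.003,0,0.003,0.062],[0,0.082,0.022,0.003,0,0.003,0.092],[0,0.105,0.034,0.003,0,0.003,0.123],[0,0.126,0.049,0.003,0,0.003,0.153]]'
python3 - <<'E'
from h import *
st();phi_est();arc([306,311,316,321,325])
E
```

```text
time_s: 8.65
tcp_pos: [0.5546, -0.1426, 0.1393]
ee_rot: [[-0.959, 0.284, 0.01], [0.284, 0.959, 0.003], [-0.008, 0.005, -1.0]]
wrist_force: [5.2, -1.0, -2.3]
gripper_width: 0.006
t 8.65 p [ 0.5546 -0.1426  0.1393] psi 163.5 tilt 0.6 q [   2.   22.  -15.   -0.  -52. -108.] F [ 5.2 -1.  -2.3] g 0.01
phi if touching 299.7 r 0.0781
[0, 0.029, 0.002, 0.004, 0.002, 0.003, 0.026]
[0, 0.049, 0.009, 0.004, 0.002, 0.003, 0.052]
[0, 0.069, 0.017, 0.004, 0.002, 0.002, 0.077]
[0, 0.088, 0.027, 0.004, 0.002, 0.002, 0.103]
[0, 0.102, 0.037, 0.004, 0.002, 0.002, 0.123]
```

```bash
python3 -m creep '[[0,0.029,0.002,0.003,0,0.003,0.026],[0,0.049,0.009,0.003,0,0.003,0.052],[0,0.069,0.017,0.003,0,0.003,0.077],[0,0.088,0.027,0.003,0,0.003,0.103],[0,0.102,0.037,0.003,0,0.003,0.123]]'
python3 - <<'E'
from h import *
st();phi_est();
a=r.capture("top")[140:260,280:440];cv2.imwrite("pics/t6.png",cv2.resize(a,None,fx=5,fy=5));cv2.imwrite("pics/w6.png",r.capture("wrist"))
phi_est();arc([330,334,338,342,346])
E
```

```text
time_s: 9.07
tcp_pos: [0.5303, -0.1231, 0.1392]
ee_rot: [[-0.783, 0.623, 0.007], [0.623, 0.783, 0.006], [-0.002, 0.009, -1.0]]
wrist_force: [3.7, -2.4, -2.0]
gripper_width: 0.009
t 9.07 p [ 0.5303 -0.1231  0.1392] psi 141.5 tilt 0.5 q [   4.   20.  -19.   -0.  -51. -132.] F [ 3.7 -2.4 -2. ] g 0.01
phi if touching 324.6 r 0.0782
phi if touching 325.1 r 0.0789
[0, 0.022, 0.002, 0.004, 0.003, -0.0, 0.027]
[0, 0.038, 0.008, 0.004, 0.003, -0.0, 0.047]
[0, 0.053, 0.015, 0.004, 0.003, -0.0, 0.068]
[0, 0.068, 0.023, 0.004, 0.003, -0.0, 0.088]
[0, 0.082, 0.032, 0.004, 0.003, -0.001, 0.109]
```

View pics/w6.png

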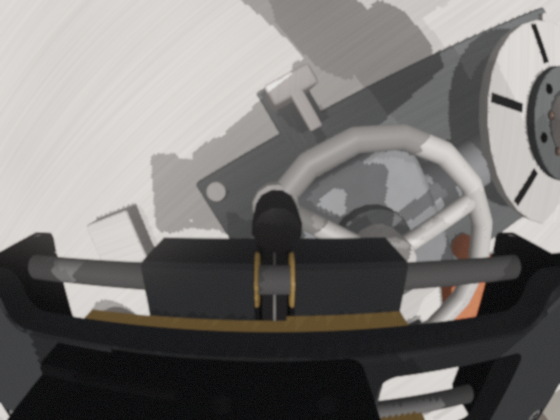

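View pics/t6.png

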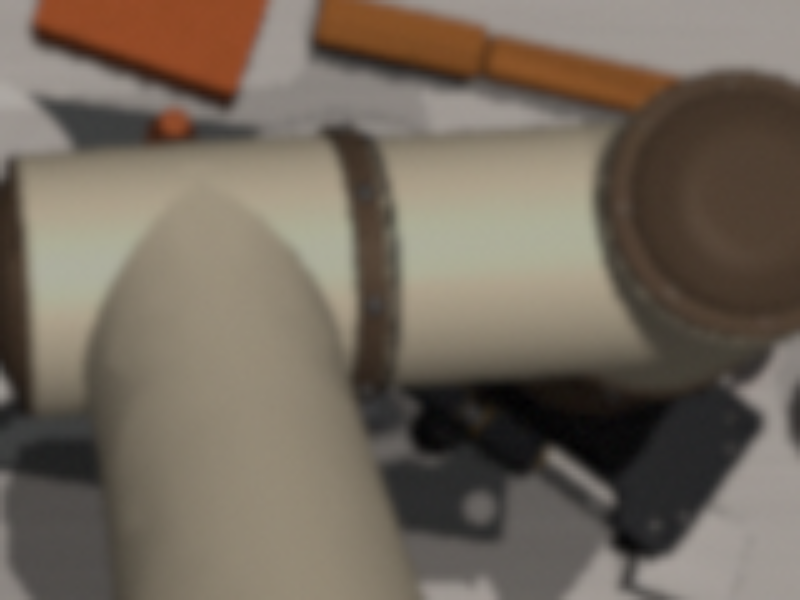

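The wrist view shows the handle still in contact at (276,215), with the pointer ahead near (305,105). The arm hides the wheel from the top camera. I'll slow down from here.

```bash
python3 -m creep '[[0,0.022,0.002,0.003,0,0,0.027],[0,0.038,0.008,0.003,0,0,0.047],[0,0.053,0.015,0.003,0,0,0.068],[0,0.068,0.023,0.003,0,0,0.088],[0,0.082,0.032,0.003,0,0,0.109]]'
python3 - <<'E'
from h import *
st();phi_est();
cv2.imwrite("pics/w7.png",r.capture("wrist"));a=r.capture("side")[100:250,240:440];cv2.imwrite("pics/s7.png",cv2.resize(a,None,fx=4,fy=4))
phi_est();arc([349,352,355,357.5,359.5])
E
```

```text
time_s: 9.58
tcp_pos: [0.5175, -0.1004, 0.1392]
ee_rot: [[-0.533, 0.846, 0.008], [0.846, 0.533, 0.006], [0.0, 0.01, -1.0]]
wrist_force: [3.4, -3.6, -1.6]
gripper_width: 0.004
t 9.58 p [ 0.5175 -0.1004  0.1392] psi 122.2 tilt 0.6 q [   7.   18.  -21.   -0.  -50. -154.] F [ 3.4 -3.6 -1.6] g 0.0
phi if touching 345.5 r 0.0787
phi if touching 345.9 r 0.0793
[0, 0.014, 0.001, 0.004, 0.003, -0.001, 0.016]
[0, 0.025, 0.006, 0.004, 0.003, -0.001, 0.032]
[0, 0.037, 0.011, 0.004, 0.003, -0.001, 0.047]
[0, 0.047, 0.015, 0.004, 0.003, -0.001, 0.06]
[0, 0.054, 0.019, 0.004, 0.003, -0.001, 0.07]
```

View pics/w7.png

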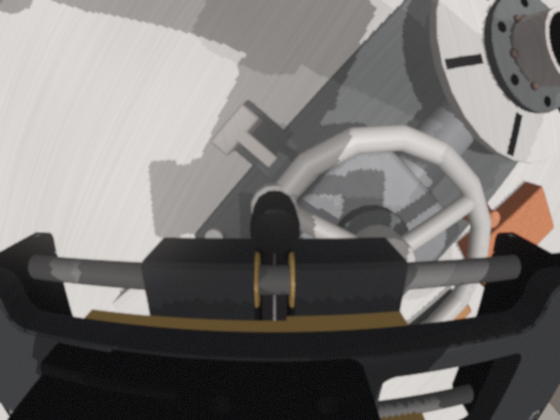

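View pics/s7.png

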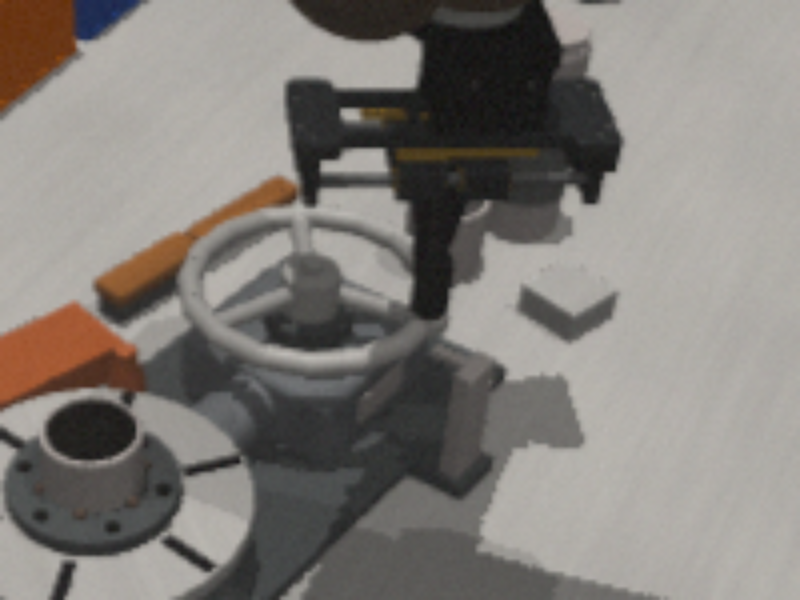

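The handle is just short of the pointer, by about 14° on the fingers' estimate. Now the last slow push.

```bash
python3 -m creep '[[0,0.014,0.001,0.003,0,0,0.016],[0,0.025,0.006,0.003,0,0,0.032],[0,0.037,0.011,0.003,0,0,0.047],[0,0.045,0.015,0.003,0,0,0.06],[0,0.053,0.019,0.003,0,0,0.07]]'
python3 - <<'E'
from h import *
st();phi_est()
a=r.capture("side")[100:250,240:440];cv2.imwrite("pics/s8.png",cv2.resize(a,None,fx=4,fy=4))
phi_est()
E
```

```text
time_s: 10.1
tcp_pos: [0.514, -0.084, 0.1391]
ee_rot: [[-0.342, 0.94, 0.009], [0.94, 0.341, 0.005], [0.002, 0.01, -1.0]]
wrist_force: [2.1, -3.3, 0.5]
gripper_width: 0.007
t 10.1 p [ 0.514  -0.084   0.1391] psi 110.0 tilt 0.6 q [   8.   18.  -22.   -0.  -50. -168.] F [ 2.1 -3.3  0.5] g 0.01
phi if touching 358.9 r 0.079
phi if touching 359.2 r 0.0791
```

View pics/s8.png

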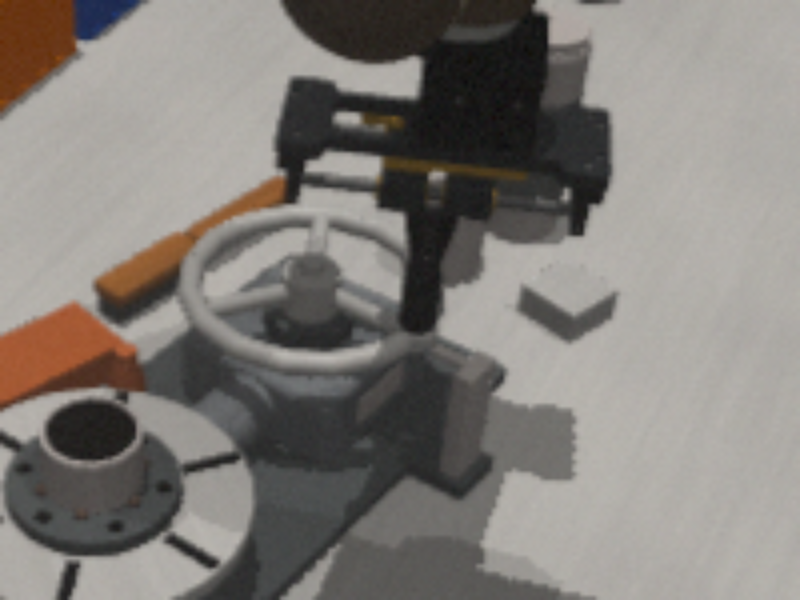

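Now I'll back the fingers straight off the handle and then lift.

```bash
python3 -m creep '[[0,-0.04,0,0,0,0,0],[0,-0.08,0,0,0,0,0],[0,-0.08,0,-0.1,0,0,0],[0,-0.08,0,-0.2,0,0,0],[0,-0.08,0,-0.35,0,0,0]]'
python3 - <<'E'
from h import *
st()
cv2.imwrite("pics/s9f.png",r.capture("side"));a=cv2.imread("pics/s9f.png")[130:240,250:400];cv2.imwrite("pics/s9.png",cv2.resize(a,None,fx=5,fy=5,interpolation=2));cv2.imwrite("pics/w9.png",r.capture("wrist"))
E
```

```text
time_s: 10.57
tcp_pos: [0.519, -0.1073, 0.2388]
ee_rot: [[-0.342, 0.94, -0.0], [0.94, 0.342, 0.006], [0.006, 0.002, -1.0]]
wrist_force: [0.6, 0.3, -0.5]
gripper_width: 0.005
t 10.57 p [ 0.519  -0.1073  0.2388] psi 110.0 tilt 0.4 q [   6.   13.  -13.   -0.  -64. -165.] F [ 0.6  0.3 -0.5] g 0.0
```

View pics/s9.png

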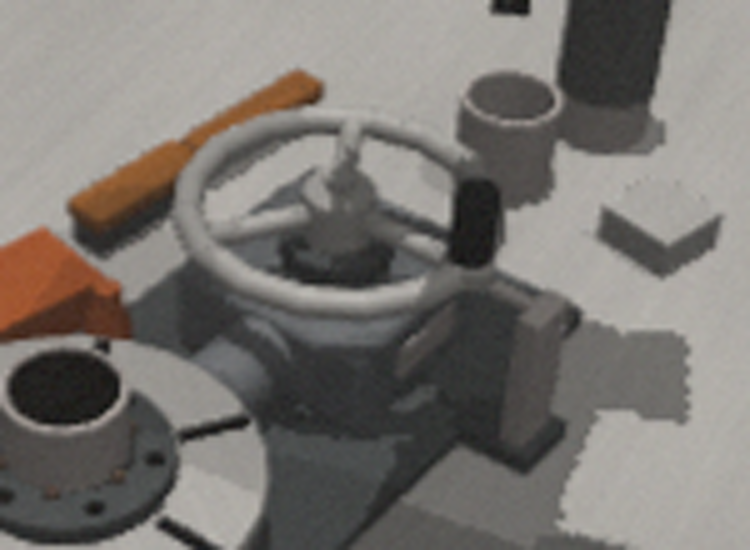

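View pics/w9.png

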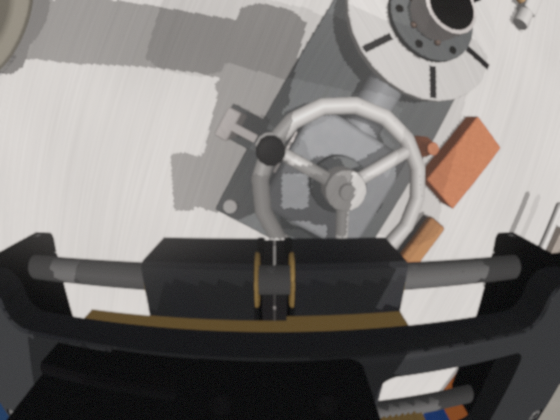

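In the side view the handle is back at zoomed columns 452–500, against 453–500 at the start. The loose things and the turntable slots look unmoved. I'll compare the two pictures by number, then hand in.

```bash
python3 -m creep '[[0,0,0,0,0,0,0],[0,0,0,0,0,0,0],[0,0,0,0,0,0,0]]'
python3 - <<'E'
from h import *
a=cv2.imread("pics/side0.png");b=r.capture("side")
for n,(x0,y0,x1,y1) in dict(handle=(339,164,352,186),brush=(262,143,318,180),brick=(222,176,276,206),stub=(340,142,364,172),block=(368,165,396,186),can=(360,104,386,156),hammer=(145,240,240,322)).items():
    v=cv2.matchTemplate(b[y0-9:y1+9,x0-9:x1+9],a[y0:y1,x0:x1],cv2.TM_CCOEFF_NORMED);_,s,_,l=cv2.minMaxLoc(v);print(n,round(s,3),l[0]-9,l[1]-9)
K=lambda im:np.argwhere(im[160:188,335:358].max(2)<45).mean(0)
print("dark centroid",K(a),K(b)); st()
r.finish_job()
E
```

```text
time_s: 10.92
tcp_pos: [0.5239, -0.108, 0.2467]
ee_rot: [[-0.344, 0.939, 0.019], [0.939, 0.344, 0.005], [-0.002, 0.02, -1.0]]
wrist_force: [0.9, 0.1, 0.9]
gripper_width: 0.008
handle 0.926 0 0
brush 0.978 0 0
brick 0.989 0 0
stub 0.949 0 0
block 0.977 0 0
can 0.887 0 1
hammer 0.998 0 0
dark centroid [14.40458015  9.47328244] [14.16788321  9.42335766]
t 10.97 p [ 0.5238 -0.1079  0.2463] psi 110.1 tilt 1.1 q [   6.   12.  -12.   -0.  -64. -165.] F [-0.2 -0.8 -0.2] g 0.01
the job is handed in; nothing more can be done
```

I pushed the hand wheel clockwise through one full turn with the closed fingers behind the handle. Then I backed off, lifted clear to about 0.25 m and handed the job in at about 11 s; the hand-in reports no verdict.

**Wheel:** at the end of the push, the fingers' position put the wheel at about 359° (within 1° of one turn). In the side view the handle is back within 0.3 px of where it started.

**Loose things:** in the side view, the pipe stub, brush, hammer, block and brick matched their starting places with no shift. The can showed a 1 px shift on a weaker match (0.887). I did not match the nozzle by number. The wrist view after lifting shows it beside the brick, as before.

**Forces:** the wrist force stayed at about 6 N or less in the readings between moves, and near zero once clear.

**Disagreement:** an early wrist-camera reading put the handle 8 mm off the two-camera position. I used the two-camera one, which fitted the given 80 mm radius.

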